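# Find and mark the tight spot of a pantry turntable

### The arm

A 7-joint arm with a two-finger parallel gripper is mounted at the origin on the work surface. World frame = base frame: x ahead of the robot, y to its left, z up, the work surface at z = 0. Lengths are in mm, angles in rad, forces in N, time in s.
With the tool pointing down it reaches from about 400 to 850 mm from the base axis. Payload 4.5 kg.
Tool frame: the origin (TCP) lies midway between the tips of the shut fingers; the grasp point (between the pads) lies tcp_to_grasp behind it (tcp_to_grasp is the distance from the TCP to the grasp point, in mm); z points along the fingers, y is the line along which they close (so a half turn about z gives the same grasp; the last joint's range is limited). The gripper opens to 85 mm and grips with 20 to 120 N. Pads are 22 mm wide; open, the fingers measure 114 mm over their backs; the gripper's body (76 mm by 85 mm) begins 54 mm behind the grasp point. The pads swing forward as they close: fully open they stand 13 mm farther back than shut.
Start: joints at [1.142, 0.689, -0.195, 1.565, 0.157, 0.902, -0.215], TCP at [279.066, -559.264, 231.317] pointing down, gripper open.
Joint ranges: [-3.01, 3.01], [-0.46, 2.08], [-1.47, 1.51], [0.13, 2.56], [-1, 4.14], [0.04, 2.09], [-2.66, 2.66]. Speed limits (rad/s): [2.57, 2.57, 3.14, 3.14, 3.14, 3.14, 3.14].

### API

Orientations are given as a 3x3 rotation matrix whose columns are the frame's x, y, z axes.
In Python, from station import get_state, read_camera, finish_job, tcp_to_grasp gives the robot as it stands.
- The arm moves only by the tool move_arm, never from a script. Its argument "targets" is a list of rows, each a list of 3 entries, a list of its own where there are three numbers: the shift along the tool's x, y, z in cm, then the turn, a rotation vector about the tool's x, y, z in rad, then the opening, from -1 (shut) to 1 (fully open). In form: [[[dx, dy, dz], [ax, ay, az], claw], ...]. A call has 1 to 20 rows; each row shifts and turns the commanded pose from where the row before left it, along the tool's axes as they then stand; what a row does not reach is not made up. A row lasts 1/8 s, in which the tool goes at most 62.5 mm and 10.7 degrees, less where a joint would pass 70% of its speed; a pose out of reach is approached as far as the arm can. A call with a gripper value outside its range is refused whole. The fingers move at their own pace and stop on an object; the grip force is fixed at half the most. Time passes only in rows, so rows that do not move let the fingers close. It gives the time, the measured TCP pose, the force, the opening and the grip force at its end, in the units of the state.
- get_state(): the state, without advancing time (a new reading comes with each control period).
- read_camera(name): name is "side" or "top"; returns a dict with "image" (400x640x3 uint8, red, green, blue), "z_map" (400x640 float32, mm along the optical axis (not along the pixel's ray), 0 where there is no reading), "camera_matrix" (3x3 intrinsics, pixels), "world_from_camera" (4x4, takes a point from camera to world coordinates). Camera axes: x right, y down, z forward; pixel columns grow to the right and rows downward; lengths in mm; the calibration is good to about 2 mm. A picture is of the moment at which its call begins.
- finish_job(): hands the job in; it is judged then, once.
The state is a dict: "time_s": time; "joints": joint angles; "joint_vel": joint speeds; "joint_efforts": joint torques, N m; "ee_pos": TCP position; "eef_rot": TCP orientation; "contact_force": force on the tool from outside, world axes, zero at the start; "ft_torque": the same for the moment, N m; "opening": finger opening in mm; "grip_force": force on a finger pad.
Only numpy, scipy, OpenCV 4.12 (cv2) and the standard library are available. Lean on these libraries where they do the work, as an engineer would, in place of code of your own. Each camera call takes 0.05 s, during which the arm holds its last target. There are 200 camera calls.

### The job

The pantry turntable drags once in every turn, where an unseen high spot of its rim rubs on the black guide block. Turn the platter gently by its knob, feel where the drag is heaviest, and leave it standing with that spot rubbing on the guide; then stand the dark wooden marker upright on the platter, right in front of the middle of the guide, and leave everything else on the table alone.

Things in the scene. Friction and masses are not known exactly. Their poses are not given: they have to be found in the camera images.
- base: Fixed foot of the turntable: grey plastic disc 210 mm across, 16 mm high, on the work surface. Origin: on the turning axis at the work surface, z up; its +x axis points from the turning axis to the middle of the guide block. Position and yaw differ each time.
- guide (a point): Middle of the guide block's top, 169 mm from the axis: a black block (30 mm radially, 74 mm wide, 42 mm high) on the foot, outside the rim, with a sprung rubber pad facing it. Within 0.2 rad either side of facing its middle the high spot presses on the pad, ever harder, to 12 N, and drag at the moving knob rises smoothly by 12 to 18 N. Within 0.1 rad of that peak is on the spot.
- platter: Round light-wood platter, 300 mm across, 14 mm thick, turning endlessly about a vertical axis; upper face 36 mm above the work surface. Origin: centre of its underside; +x axis towards the knob. Elsewhere it drags evenly, about 1.3 N at the knob, and stays wherever it is left. The unseen high spot in its rim is anywhere from 69 to 291 degrees round from the knob, at the start never at the guide.
- knob (a point): Point on the platter's knob, 15 mm below its top: an upright round brass sleeve, 18 mm in diameter, its top 40 mm above the platter's upper face, 100 mm from the axis. The sleeve spins freely on its pin, so the gripper need not turn with the platter. Grip it with 10 to 25 N; more than 80 N in all from the fingers (both pads together) damages it.
- spot (a point): Point on the platter's upper face level (36 mm above the work surface), 115 mm from the turning axis straight towards the middle of the guide block; fixed to the base, not to the platter. The marker is to stand here.
- marker: Loose turned dark-wood marker, 50 g: round foot 32 mm in diameter and 18 mm high, then a round stem 20 mm in diameter up to 52 mm. Origin: centre of its underside; z up the stem. Grip it by the stem. It starts upright on the work surface beside the turntable.
- jar: Loose clear spice jar with wooden cap, 48 mm in diameter, 72 mm high; origin under its centre. To be left alone.
- bowl: Loose small black bowl, 84 mm across, 45 mm high; origin under its centre. To be left alone.
- pot: Loose grey stone pot with lid, 66 mm in diameter, 66 mm high; origin under its centre. To be left alone.
There are look-alikes about, which are no part of the job. Of the things that look like the marker, the middle-sized one is meant.

How it is judged (in metres and radians):
On the way:
1. the platter stands still, let go, with its high spot rubbing on the guide (rubbing force over 6 N, half of its peak) (contact force between platter and base above 6 N and angular speed of platter below 0.05 rad/s and contact force between the fingers and platter below 0.3 N), for 0.3 s.
At the end, for the whole second after the job is handed in: The platter is at rest with its high spot on the guide (rubbing force between platter and base over 6 N, about 0.14 rad either side of the peak), and the marker stands upright (within 0.1 rad) and still on the platter, its centre within 18 mm of site spot (contact force between platter and base above 6 N and angular speed of platter below 0.05 rad/s and horizontal distance between marker and spot below 0.018 m and z of marker in the frame of spot between -0.004 and 0.004 m and angle between marker's own z axis and vertical below 0.1 rad and linear speed of marker below 0.02 m/s); the robot touches nothing.
It fails at once if the platter is forced: more than 80 N in all from the fingers (contact force between the fingers and platter above 80 N).
It fails at once if the platter is spun faster than 2 rad/s (angular speed of platter above 2 rad/s).
It fails at once if jar, bowl or pot is moved more than 20 mm (distance of any of jar, bowl, pot from where it was at the start of the episode above 0.02 m).
It also fails if it takes over 72 s, if anything falls off the work surface, if the arm or the gripper's body presses on something with over 40 N, if the wrist force passes 120 N, or if a joint passes its speed limit or range.

## Working session

There is one attempt and no reset: what is moved stays moved. The work goes in short steps, Python scripts to look and compute and a tool call to move; the robot and the scene stay as the last step left them, time stands still between calls to the robot, and variables do not carry over. Pictures are saved under pics/ and viewed, at most 10 in all, crops included, and the job is handed in when it is done.

Besides the shell and the picture viewer there is one more tool, called in YAML: its name, and indented under it one key for each argument. move_arm: Moves the arm, as the interface text tells. Its arguments: {"type":"object","properties":{"targets":{"type":"array","items":{"type":"array"}}},"required":["targets"]}

```bash
mkdir -p pics; ls; python3 - <<'E'
from station import *
import cv2,numpy as np
s=get_state();print(s,tcp_to_grasp)
for n in("top","side"):
    c=read_camera(n);cv2.imwrite(f"pics/{n}0.png",c["image"][:,:,::-1]);np.savez(f"{n}0.npz",**c)
    print(c["camera_matrix"],c["world_from_camera"])
E
```

```text
pics
{'time_s': 0.0, 'joints': array([ 1.14181127,  0.6899951 , -0.19452062,  1.56637091,  0.15727856,
        0.9024878 , -0.21512445]), 'joint_vel': array([-3.61109798e-04,  1.15129486e-03, -1.41538258e-03,  4.11411180e-04,
        1.01740965e-03, -4.90522562e-05,  5.33813974e-04]), 'joint_efforts': array([-5.16568398e-04, -5.39603627e+01, -1.26670863e+00, -1.58536631e+01,
        9.05740599e-03,  9.49741137e-03,  7.54287214e-06]), 'ee_pos': array([ 278.69320599, -558.68416986,  230.4701121 ]), 'eef_rot': array([[ 8.94787962e-01,  4.46490344e-01, -9.35691588e-04],
       [ 4.46491310e-01, -8.94786502e-01,  1.62055425e-03],
       [-1.13682380e-04, -1.86783060e-03, -9.99998249e-01]]), 'contact_force': array([-1.34812777,  0.17241564,  0.4066888 ]), 'ft_torque': array([ 0.03139623, -0.00564244,  0.00129772]), 'grip_force': 0.0, 'opening': 85.17729082287748} 18.700000000000003
[[371.47261944   0.         320.62171755]
 [  0.         371.47261944 192.11578871]
 [  0.           0.           1.        ]] [[-1.66710742e-02 -9.94299000e-01  1.05316537e-01  4.56346561e+02]
 [-9.99849911e-01  1.70748597e-02  2.93347935e-03 -9.46066890e+00]
 [-4.71502068e-03 -1.05251826e-01 -9.94434423e-01  1.08274002e+03]
 [ 0.00000000e+00  0.00000000e+00  0.00000000e+00  1.00000000e+00]]
[[453.71206215   0.         316.87367976]
 [  0.         453.71206215 202.02324253]
 [  0.           0.           1.        ]] [[-7.81199770e-01 -4.09037840e-01  4.71608911e-01  1.16021236e+02]
 [-6.23983323e-01  4.88277855e-01 -6.10106178e-01  5.65074976e+02]
 [ 1.92803259e-02 -7.70890902e-01 -6.36675339e-01  6.45063381e+02]
 [ 0.00000000e+00  0.00000000e+00  0.00000000e+00  1.00000000e+00]]
```

View pics/top0.png

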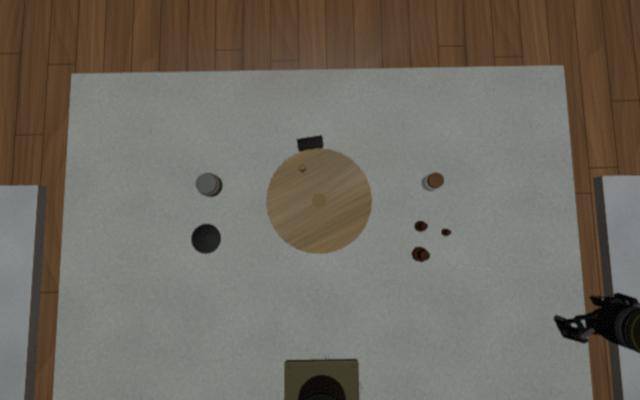

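View pics/side0.png

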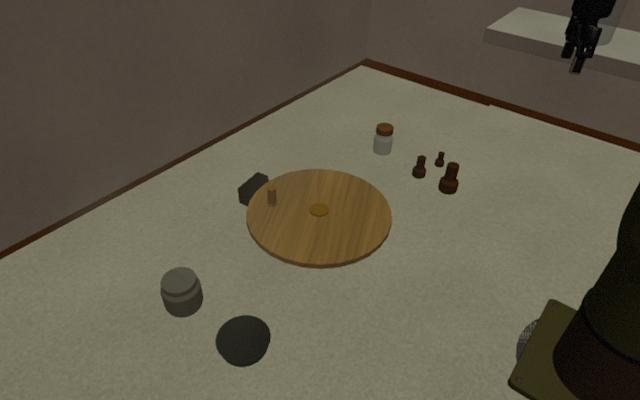

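Top view: platter at about (319,201), knob (303,168), guide (310,143). The markers are at (421,226) middle, (446,232) small and (421,254) large; jar (434,180), pot (208,184), bowl (206,238). In the side view the middle marker is at (420,167).

```bash
cat >h.py <<'E'
import numpy as np,cv2
def ray(c,u,v,z):
    K=c["camera_matrix"];T=c["world_from_camera"]
    d=T[:3,:3]@np.linalg.solve(K,[u,v,1.]);o=T[:3,3]
    return (o+d*(z-o[2])/d[2])[:2]
def blobs(mask,amin=8):
    cs,_=cv2.findContours(mask.astype(np.uint8),cv2.RETR_EXTERNAL,cv2.CHAIN_APPROX_NONE)
    return [k for k in cs if cv2.contourArea(k)>=amin]
E
python3 - <<'E'
from h import *
c=dict(np.load("top0.npz"));s=dict(np.load("side0.npz"))
def xyz(c):
    v,u=np.mgrid[:400,:640];K=c["camera_matrix"];z=c["z_map"];T=c["world_from_camera"]
    p=np.stack([(u-K[0,2])/K[0,0]*z,(v-K[1,2])/K[1,1]*z,z],-1)
    return p@T[:3,:3].T+T[:3,3]
hsv=cv2.cvtColor(c["image"],cv2.COLOR_RGB2HSV)
P=xyz(c)
# platter by wood colour
m=(hsv[...,1]>70)&(hsv[...,2]>60); m[:130]=0;m[270:]=0;m[:,:250]=0;m[:,390:]=0
k=max(blobs(m),key=cv2.contourArea);pts=np.array([ray(c,*q[0],36) for q in k]);(x,y),r=cv2.minEnclosingCircle(pts.astype(np.float32))
A=np.c_[2*pts,np.ones(len(pts))];f=np.linalg.lstsq(A,(pts**2).sum(1),rcond=None)[0];C=f[:2];print("platter",x,y,r,C,np.sqrt(f[2]+C@C))
# heights near: knob, guide via depth
h=P[...,2]; sub=(np.hypot(P[...,0]-C[0],P[...,1]-C[1])<135)&(h>55)
print("knob depth",[ (P[vv,uu].round(0)) for vv,uu in np.argwhere(sub)][:20], P[sub].mean(0) if sub.any() else 0)
g=(c["image"].max(-1)<60);g[:125]=0;g[160:]=0;g[:,:280]=0;g[:,340:]=0
k=max(blobs(g),key=cv2.contourArea);print("guide",[ray(c,*q,42).round(1) for q in cv2.boxPoints(cv2.minAreaRect(k))],cv2.minAreaRect(k))
print("heights",h[143,310],h[168,303])
# markers
for cam,n,box in((c,"top",(205,275,395,470)),(s,"side",(140,205,400,475))):
    hs=cam["image"].astype(int);mm=(hs.max(-1)<95)&(hs[...,0]-hs[...,2]>15)
    b=box;q=np.zeros_like(mm);q[b[0]:b[1],b[2]:b[3]]=mm[b[0]:b[1],b[2]:b[3]]
    for k in blobs(q):
        M=cv2.moments(k);u,v=M["m10"]/M["m00"],M["m01"]/M["m00"]
        bb=cv2.boundingRect(k);print(n,u,v,bb,"@26",ray(cam,u,v,26),"z",xyz(cam)[int(v),int(u)])
from station import get_state
im=c["image"][120:220,260:380,::-1]; im2=c["image"][205:270,400:470,::-1]
cv2.imwrite("pics/z0.png",np.hstack([cv2.resize(im,(480,400),interpolation=2),cv2.resize(s["image"][160:240,230:294,::-1],(320,400),interpolation=2)]))
E
```

```text
platter 546.9072875976562 -0.14662101864814758 148.77442932128906 [5.45651447e+02 3.74911212e-02] 145.9762825120818
knob depth [array([ 456.,   -9., 1083.]), array([ 456.,   -9., 1083.]), array([ 456.,   -9., 1083.]), array([ 456.,   -9., 1083.]), array([ 456.,   -9., 1083.]), array([ 456.,   -9., 1083.]), array([ 456.,   -9., 1083.]), array([ 456.,   -9., 1083.]), array([ 456.,   -9., 1083.]), array([ 456.,   -9., 1083.]), array([ 456.,   -9., 1083.]), array([ 456.,   -9., 1083.]), array([ 456.,   -9., 1083.]), array([ 456.,   -9., 1083.]), array([ 456.,   -9., 1083.]), array([ 456.,   -9., 1083.]), array([ 456.,   -9., 1083.]), array([ 456.,   -9., 1083.]), array([ 456.,   -9., 1083.]), array([ 456.,   -9., 1083.])] [ 463.50095706   -7.26929648 1041.82507153]
guide [array([720.1,  59.3]), array([730. ,  -9.6]), array([696.7, -14.2]), array([686.9,  54.5])] ((309.67572021484375, 142.94595336914062), (11.541231155395508, 24.330163955688477), 81.02737426757812)
heights 41.22326368484801 74.59256509436568
top 420.53828032979976 254.133097762073 (413, 248, 16, 13) @26 [ 388.38555306 -283.89852357] z [ 391.6707344  -270.72571524   71.22132686]
top 446.0873015873015 231.87301587301585 (443, 230, 8, 5) @26 [ 449.28619149 -358.74513635] z [ 451.76905942 -356.47153901   32.52297106]
top 420.83204134366923 225.84754521963822 (416, 222, 11, 9) @26 [ 467.41728857 -288.28332775] z [ 469.55578555 -280.12021492   48.61452644]
side 449.20133481646275 179.30552465702633 (438, 162, 21, 33) @26 [ 392.13859086 -288.14336596] z [ 387.20850573 -270.99410287   39.00415547]
side 419.3425925925926 167.6728395061728 (412, 155, 14, 24) @26 [ 467.79898945 -284.84993733] z [ 466.68988159 -279.34445205   31.4164857 ]
side 439.57397504456327 159.79322638146166 (434, 152, 11, 16) @26 [ 446.08249226 -346.6390084 ] z [ 451.24808453 -355.72388863   21.35818782]
```

View pics/z0.png

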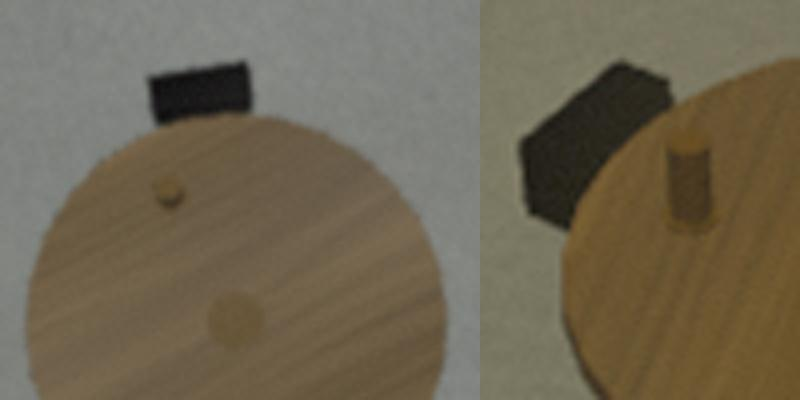

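The zoomed crop puts the knob top at (302,166) in the top image and (271.8,188) in the side image, with the hub at (319,200) in the top image.

```bash
cat >>h.py <<'E'
from station import *
def go(x,y,z):
    s=get_state();R=s["eef_rot"];return (R.T@(np.array([x,y,z])-s["ee_pos"])/10).round(2)
E
python3 - <<'E'
from h import *
c=dict(np.load("top0.npz"));s=dict(np.load("side0.npz"))
k1=ray(c,302,166.2,76);k2=ray(s,271.8,188,76);print("knob",k1,k2)
print("hub",ray(c,319,200,36),ray(s,319,210,36))
C=np.array([546.3,0]);
for k in(k1,k2):d=k-C;print(np.hypot(*d),np.degrees(np.arctan2(d[1],d[0])))
k=(k1+k2)/2
print(go(k[0],k[1],150))
E
```

```text
knob [635.40275173  43.44855583] [636.11240093  43.7345791 ]
hub [544.86895717  -1.41475827] [547.6678444   -1.18307916]
99.13161640205502 25.994929895824296
99.89484856596484 25.96398847386478
[ 58.84 -37.94   8.11]
```

move_arm:
  targets:
    - [[3.68,-2.37,0.5],[0,0,0],-0.1]
    - [[3.68,-2.37,0.5],[0,0,0],-0.1]
    - [[3.68,-2.37,0.5],[0,0,0],-0.1]
    - [[3.68,-2.37,0.5],[0,0,0],-0.1]
    - [[3.68,-2.37,0.5],[0,0,0],-0.1]
    - [[3.68,-2.37,0.5],[0,0,0],-0.1]
    - [[3.68,-2.37,0.5],[0,0,0],-0.1]
    - [[3.68,-2.37,0.5],[0,0,0],-0.1]
    - [[3.68,-2.37,0.5],[0,0,0],-0.1]
    - [[3.68,-2.37,0.5],[0,0,0],-0.1]
    - [[3.68,-2.37,0.5],[0,0,0],-0.1]
    - [[3.68,-2.37,0.5],[0,0,0],-0.1]
    - [[3.68,-2.37,0.5],[0,0,0],-0.1]
    - [[3.68,-2.37,0.5],[0,0,0],-0.1]
    - [[3.68,-2.37,0.5],[0,0,0],-0.1]
    - [[3.68,-2.37,0.5],[0,0,0],-0.1]
    - [[0,0,0],[0,0,0],-0.1]
    - [[0,0,0],[0,0,0],-0.1]

```text
time_s: 2.35
ee_pos: [635.9, 42.0, 150.8]
eef_rot: [[0.895, 0.446, -0.002], [0.446, -0.895, -0.001], [-0.002, 0.0, -1.0]]
contact_force: [-0.4, -1.1, 0.6]
opening: 38.6
grip_force: 0.0
```

```bash
python3 - <<'E'
from h import *
s=get_state();print(s["joints"].round(2),s["eef_rot"].round(3),s["contact_force"],s["opening"],go(635.8,43.6,46))
c=read_camera("side");cv2.imwrite("pics/s1.png",cv2.resize(c["image"][100:260,180:420,::-1],(720,480)))
E
```

```text
[-0.1   0.8  -0.06  1.6   0.07  0.74 -1.31] [[ 0.895  0.446 -0.002]
 [ 0.446 -0.895 -0.001]
 [-0.002  0.    -1.   ]] [-0.36650755 -1.07277383  0.58807095] 38.555616667514045 [ 0.08 -0.15 10.48]
```

View pics/s1.png

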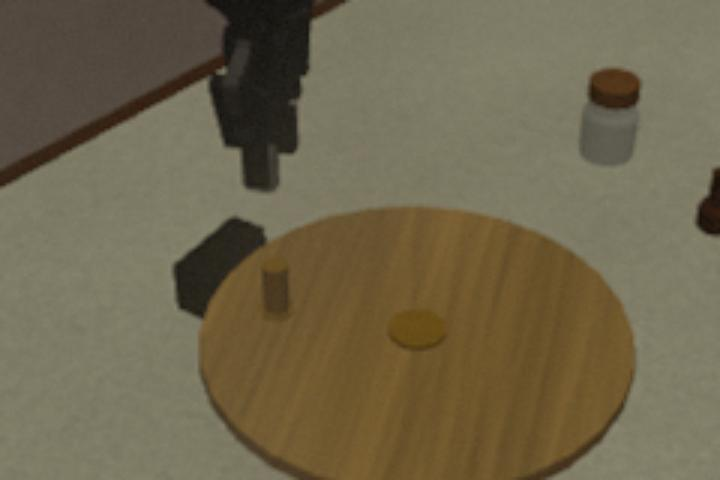

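The gripper (crop (260,190)) hangs above the knob (crop (275,265)). Next I descend and cage the knob loosely, with the fingers about 20 mm apart.

move_arm:
  targets:
    - [[0.05,-0.15,2.6],[0,0,0],-0.1]
    - [[0,0,2.6],[0,0,0],-0.1]
    - [[0,0,2.6],[0,0,0],-0.1]
    - [[0,0,2.6],[0,0,0],-0.1]
    - [[0,0,0],[0,0,0],-0.1]
    - [[0,0,0],[0,0,0],-0.53]
    - [[0,0,0],[0,0,0],-0.53]
    - [[0,0,0],[0,0,0],-0.53]
    - [[0,0,0],[0,0,0],-0.53]

```text
time_s: 3.52
ee_pos: [636.7, 44.6, 47.8]
eef_rot: [[0.895, 0.447, 0.001], [0.447, -0.895, 0.0], [0.001, 0.0, -1.0]]
contact_force: [-0.0, -0.6, -0.2]
opening: 20.0
grip_force: 0.0
```

move_arm:
  targets:
    - [[-0.02,-0.5,0],[0,0,-0.05],-0.53]
    - [[-0.02,-0.5,0],[0,0,-0.05],-0.53]
    - [[-0.02,-0.5,0],[0,0,-0.05],-0.53]
    - [[-0.02,-0.5,0],[0,0,-0.05],-0.53]
    - [[-0.01,-0.5,0],[0,0,-0.05],-0.53]
    - [[-0.01,-0.5,0],[0,0,-0.05],-0.53]
    - [[-0.01,-0.5,0],[0,0,-0.05],-0.53]
    - [[-0.01,-0.5,0],[0,0,-0.05],-0.53]
    - [[-0.01,-0.5,0],[0,0,-0.05],-0.53]
    - [[-0.01,-0.5,0],[0,0,-0.05],-0.53]

```text
time_s: 4.78
ee_pos: [603.6, 82.1, 47.3]
eef_rot: [[0.568, 0.823, 0.0], [0.823, -0.568, -0.0], [-0.0, 0.0, -1.0]]
contact_force: [0.5, -0.8, 0.5]
opening: 20.3
grip_force: 0.7
```

```bash
cat >>h.py <<'E'
def st():
    s=get_state();d=s["ee_pos"][:2]-[546.3,-.3];th=np.arctan2(d[1],d[0]);t=np.array([-np.sin(th),np.cos(th)]);F=s["contact_force"][:2]
    print("r",np.hypot(*d).round(1),"th",th.round(3),"Ft",(F@t).round(1),"Fr",(F@d/np.hypot(*d)).round(1),"j7",s["joints"][6].round(2),"z",s["ee_pos"][2].round(1),"yaw",np.arctan2(*s["eef_rot"][[1,0],1]).round(3),"t",s["time_s"])
E
python3 -c "from h import *;st()"
```

```text
r 100.4 th 0.963 Ft -0.9 Fr -0.4 j7 -1.06 z 47.3 yaw -0.605 t 4.775
```

move_arm:
  targets:
    - [[-0.02,-0.5,0],[0,0,-0.05],-0.53]
    - [[-0.02,-0.5,0],[0,0,-0.05],-0.53]
    - [[-0.01,-0.5,0],[0,0,-0.05],-0.53]
    - [[-0.01,-0.5,0],[0,0,-0.05],-0.53]
    - [[-0.01,-0.5,0],[0,0,-0.05],-0.53]

```text
time_s: 5.4
ee_pos: [581.4, 93.5, 47.3]
eef_rot: [[0.347, 0.938, 0.0], [0.938, -0.347, -0.0], [-0.0, 0.0, -1.0]]
contact_force: [0.5, -0.2, 0.4]
opening: 20.1
grip_force: 0.7
```

move_arm:
  targets:
    - [[-0.02,-0.5,0],[0,0,-0.05],-0.53]
    - [[-0.01,-0.5,0],[0,0,-0.05],-0.53]
    - [[-0.01,-0.5,0],[0,0,-0.05],-0.53]
    - [[-0.01,-0.5,0],[0,0,-0.05],-0.53]

```text
time_s: 5.9
ee_pos: [562.1, 98.6, 47.3]
eef_rot: [[0.154, 0.988, 0.0], [0.988, -0.154, -0.0], [-0.0, 0.0, -1.0]]
contact_force: [1.7, -0.5, 0.4]
opening: 19.9
grip_force: 0.7
```

move_arm:
  targets:
    - [[-0.02,-0.5,0],[0,0,-0.05],-0.53]
    - [[-0.01,-0.5,0],[0,0,-0.05],-0.53]
    - [[-0.01,-0.5,0],[0,0,-0.05],-0.53]
    - [[-0.01,-0.5,0],[0,0,-0.05],-0.53]

```text
time_s: 6.4
ee_pos: [542.1, 99.7, 47.3]
eef_rot: [[-0.045, 0.999, 0.0], [0.999, 0.045, -0.0], [-0.0, 0.0, -1.0]]
contact_force: [0.9, -0.9, 0.8]
opening: 19.8
grip_force: 0.7
```

```bash
python3 -c "from h import *;st()"
```

```text
r 100.1 th 1.613 Ft -0.8 Fr -1.0 j7 -0.72 z 47.3 yaw 0.045 t 6.4
```

move_arm:
  targets:
    - [[-0.02,-0.5,0],[0,0,-0.05],-0.53]
    - [[-0.01,-0.5,0],[0,0,-0.05],-0.53]
    - [[-0.01,-0.5,0],[0,0,-0.05],-0.53]
    - [[-0.01,-0.5,0],[0,0,-0.05],-0.53]

```text
time_s: 6.9
ee_pos: [522.4, 96.8, 47.3]
eef_rot: [[-0.243, 0.97, 0.0], [0.97, 0.243, 0.0], [0.0, 0.0, -1.0]]
contact_force: [0.5, -0.2, 0.4]
opening: 20.0
grip_force: 0.7
```

move_arm:
  targets:
    - [[-0.02,-0.5,0],[0,0,-0.05],-0.53]
    - [[-0.01,-0.5,0],[0,0,-0.05],-0.53]
    - [[-0.01,-0.5,0],[0,0,-0.05],-0.53]
    - [[-0.01,-0.5,0],[0,0,-0.05],-0.53]

```text
time_s: 7.4
ee_pos: [503.5, 90.0, 47.3]
eef_rot: [[-0.431, 0.902, -0.0], [0.902, 0.431, -0.0], [-0.0, -0.0, -1.0]]
contact_force: [1.7, 0.8, -0.1]
opening: 19.8
grip_force: 0.7
```

move_arm:
  targets:
    - [[-0.02,-0.5,0],[0,0,-0.05],-0.53]
    - [[-0.01,-0.5,0],[0,0,-0.05],-0.53]
    - [[-0.01,-0.5,0],[0,0,-0.05],-0.53]
    - [[-0.01,-0.5,0],[0,0,-0.05],-0.53]

```text
time_s: 7.9
ee_pos: [486.5, 79.6, 47.3]
eef_rot: [[-0.601, 0.799, 0.0], [0.799, 0.601, -0.0], [-0.0, -0.0, -1.0]]
contact_force: [0.9, 0.9, -0.2]
opening: 20.2
grip_force: 0.7
```

move_arm:
  targets:
    - [[-0.02,-0.5,0],[0,0,-0.05],-0.53]
    - [[-0.01,-0.5,0],[0,0,-0.05],-0.53]
    - [[-0.01,-0.5,0],[0,0,-0.05],-0.53]
    - [[-0.01,-0.5,0],[0,0,-0.05],-0.53]

```text
time_s: 8.4
ee_pos: [471.8, 66.1, 47.3]
eef_rot: [[-0.748, 0.663, 0.0], [0.663, 0.748, -0.0], [-0.0, -0.0, -1.0]]
contact_force: [0.0, 0.7, -0.1]
opening: 20.0
grip_force: 0.7
```

```bash
python3 -c "from h import *;st()"
```

```text
r 99.8 th 2.414 Ft -0.5 Fr 0.5 j7 -0.31 z 47.3 yaw 0.845 t 8.4
```

move_arm:
  targets:
    - [[-0.01,-0.5,0],[0,0,-0.05],-0.53]
    - [[-0.01,-0.5,0],[0,0,-0.05],-0.53]
    - [[-0.01,-0.5,0],[0,0,-0.05],-0.53]
    - [[-0.01,-0.5,0],[0,0,-0.05],-0.53]

```text
time_s: 8.9
ee_pos: [460.0, 49.9, 47.3]
eef_rot: [[-0.865, 0.502, 0.0], [0.502, 0.865, -0.0], [-0.0, -0.0, -1.0]]
contact_force: [0.9, 1.1, -0.7]
opening: 19.8
grip_force: 0.7
```

move_arm:
  targets:
    - [[-0.01,-0.5,0],[0,0,-0.05],-0.53]
    - [[-0.01,-0.5,0],[0,0,-0.05],-0.53]
    - [[-0.01,-0.5,0],[0,0,-0.05],-0.53]
    - [[-0.01,-0.5,0],[0,0,-0.05],-0.53]

```text
time_s: 9.4
ee_pos: [451.7, 31.8, 47.3]
eef_rot: [[-0.948, 0.32, 0.0], [0.32, 0.948, -0.0], [-0.0, -0.0, -1.0]]
contact_force: [0.9, 1.7, -1.4]
opening: 20.5
grip_force: 0.7
```

move_arm:
  targets:
    - [[-0.01,-0.5,0],[0,0,-0.05],-0.53]
    - [[-0.01,-0.5,0],[0,0,-0.05],-0.53]
    - [[-0.01,-0.5,0],[0,0,-0.05],-0.53]
    - [[-0.01,-0.5,0],[0,0,-0.05],-0.53]

```text
time_s: 9.9
ee_pos: [447.0, 12.4, 47.3]
eef_rot: [[-0.992, 0.125, -0.0], [0.125, 0.992, -0.0], [0.0, -0.0, -1.0]]
contact_force: [1.0, 0.9, -0.6]
opening: 19.9
grip_force: 0.7
```

```bash
python3 - <<'E'
from h import *
st();print(get_state()["joints"])
c=read_camera("top");cv2.imwrite("pics/t2.png",cv2.resize(c["image"][120:280,230:400,::-1],(680,640))[:600])
E
```

```text
r 100.1 th 3.015 Ft -1.0 Fr -0.9 j7 0.11 z 47.3 yaw 1.445 t 9.9
[ 0.09063327  0.85053502 -0.35935123  2.21678984  1.19859916  0.2877203
  0.10893818]
```

View pics/t2.png

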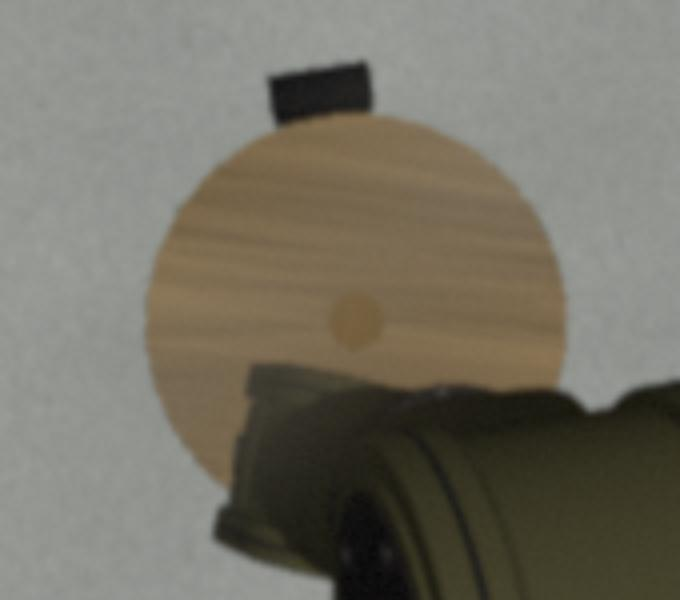

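The wood grain has turned, so the platter is following the knob. Drag is even so far, and the guide is at crop (320,92). I continue.

move_arm:
  targets:
    - [[-0.01,-0.5,0],[0,0,-0.05],-0.53]
    - [[-0.01,-0.5,0],[0,0,-0.05],-0.53]
    - [[-0.01,-0.5,0],[0,0,-0.05],-0.53]
    - [[-0.01,-0.5,0],[0,0,-0.05],-0.53]

```text
time_s: 10.45
ee_pos: [446.2, -7.4, 47.3]
eef_rot: [[-0.997, -0.074, -0.0], [-0.074, 0.997, 0.0], [0.0, 0.0, -1.0]]
contact_force: [0.1, 0.8, -0.5]
opening: 20.3
grip_force: 0.7
```

move_arm:
  targets:
    - [[-0.01,-0.5,0],[0,0,-0.05],-0.53]
    - [[-0.01,-0.5,0],[0,0,-0.05],-0.53]
    - [[-0.01,-0.5,0],[0,0,-0.05],-0.53]
    - [[-0.01,-0.5,0],[0,0,-0.05],-0.53]

```text
time_s: 10.95
ee_pos: [449.4, -27.1, 47.3]
eef_rot: [[-0.963, -0.27, -0.001], [-0.27, 0.963, 0.0], [0.0, 0.0, -1.0]]
contact_force: [-0.1, 1.6, -0.3]
opening: 20.3
grip_force: 0.7
```

```bash
python3 - <<'E'
from h import *
st();print(get_state()["joints"])
E
```

```text
r 100.6 th -2.872 Ft -1.6 Fr -0.4 j7 0.56 z 47.3 yaw 1.844 t 10.95
[ 0.23869072  0.86595178 -0.45807438  2.20433503  1.23308897  0.36495152
  0.56250804]
```

move_arm:
  targets:
    - [[-0.02,-0.5,0],[0,0,-0.05],-0.53]
    - [[-0.01,-0.5,0],[0,0,-0.05],-0.53]
    - [[-0.02,-0.5,0],[0,0,-0.05],-0.53]
    - [[-0.01,-0.5,0],[0,0,-0.05],-0.53]

```text
time_s: 11.45
ee_pos: [456.5, -45.8, 47.3]
eef_rot: [[-0.89, -0.456, -0.001], [-0.456, 0.89, -0.0], [0.001, 0.0, -1.0]]
contact_force: [-0.0, 2.4, 1.4]
opening: 20.1
grip_force: 0.7
```

move_arm:
  targets:
    - [[-0.02,-0.5,0],[0,0,-0.05],-0.53]
    - [[-0.01,-0.5,0],[0,0,-0.05],-0.53]
    - [[-0.02,-0.5,0],[0,0,-0.05],-0.53]
    - [[-0.01,-0.5,0],[0,0,-0.05],-0.53]

```text
time_s: 11.95
ee_pos: [467.2, -62.6, 47.2]
eef_rot: [[-0.782, -0.624, -0.001], [-0.624, 0.782, -0.0], [0.001, 0.001, -1.0]]
contact_force: [-0.3, 1.3, 0.3]
opening: 19.9
grip_force: 0.7
```

move_arm:
  targets:
    - [[-0.02,-0.5,0],[0,0,-0.05],-0.53]
    - [[-0.01,-0.5,0],[0,0,-0.05],-0.53]
    - [[-0.02,-0.5,0],[0,0,-0.05],-0.53]
    - [[-0.01,-0.5,0],[0,0,-0.05],-0.53]

```text
time_s: 12.45
ee_pos: [480.9, -77.1, 47.2]
eef_rot: [[-0.642, -0.766, -0.002], [-0.766, 0.642, -0.001], [0.002, 0.001, -1.0]]
contact_force: [0.5, 1.4, 1.8]
opening: 19.8
grip_force: 0.7
```

```bash
python3 - <<'E'
from h import *
st();print(get_state()["joints"])
E
```

```text
r 100.8 th -2.276 Ft -0.5 Fr -1.3 j7 1.37 z 47.2 yaw 2.444 t 12.45
[ 0.44568641  0.92010178 -0.63965765  2.09027372  1.15400864  0.54711341
  1.37290162]
```

move_arm:
  targets:
    - [[-0.02,-0.5,0],[0,0,-0.05],-0.53]
    - [[-0.02,-0.5,0],[0,0,-0.05],-0.53]
    - [[-0.02,-0.5,0],[0,0,-0.05],-0.53]
    - [[-0.01,-0.5,0],[0,0,-0.05],-0.53]

```text
time_s: 12.95
ee_pos: [495.3, -87.1, 47.0]
eef_rot: [[-0.476, -0.879, -0.006], [-0.879, 0.476, 0.0], [0.002, 0.005, -1.0]]
contact_force: [-7.0, 4.4, 5.0]
opening: 20.4
grip_force: 3.9
```

move_arm:
  targets:
    - [[-0.02,-0.5,0],[0,0,-0.05],-0.53]
    - [[-0.01,-0.5,0],[0,0,-0.05],-0.53]
    - [[-0.02,-0.5,0],[0,0,-0.05],-0.53]
    - [[-0.01,-0.5,0],[0,0,-0.05],-0.53]

```text
time_s: 13.45
ee_pos: [511.5, -94.7, 46.9]
eef_rot: [[-0.291, -0.957, -0.009], [-0.957, 0.291, -0.0], [0.003, 0.009, -1.0]]
contact_force: [-8.9, 2.6, 8.4]
opening: 20.2
grip_force: 4.8
```

move_arm:
  targets:
    - [[-0.02,-0.5,0],[0,0,-0.05],-0.53]
    - [[-0.01,-0.5,0],[0,0,-0.05],-0.53]
    - [[-0.02,-0.5,0],[0,0,-0.05],-0.53]
    - [[-0.01,-0.5,0],[0,0,-0.05],-0.53]

```text
time_s: 13.95
ee_pos: [535.1, -100.3, 46.9]
eef_rot: [[-0.097, -0.995, -0.003], [-0.995, 0.098, -0.002], [0.002, 0.003, -1.0]]
contact_force: [-1.4, -0.1, 0.2]
opening: 20.3
grip_force: 0.7
```

```bash
python3 - <<'E'
from h import *
st();print(get_state()["joints"])
E
```

```text
r 100.6 th -1.682 Ft -1.4 Fr 0.3 j7 2.12 z 46.9 yaw 3.044 t 13.95
[ 0.55139071  1.00414435 -0.80305018  1.91516393  1.10020133  0.75175029
  2.12310232]
```

move_arm:
  targets:
    - [[-0.02,0.5,0],[0,0,0.05],-0.53]
    - [[-0.01,0.5,0],[0,0,0.05],-0.53]
    - [[-0.02,0.5,0],[0,0,0.05],-0.53]
    - [[-0.01,0.5,0],[0,0,0.05],-0.53]
    - [[-0.01,0.5,0],[0,0,0.05],-0.53]

```text
time_s: 14.58
ee_pos: [514.5, -95.3, 47.1]
eef_rot: [[-0.345, -0.939, 0.004], [-0.939, 0.345, -0.002], [0.001, -0.004, -1.0]]
contact_force: [7.1, -1.1, -6.2]
opening: 20.1
grip_force: 4.1
```

```bash
python3 -c "from h import *;st()"
```

```text
r 100.2 th -1.894 Ft 7.1 Fr -1.2 j7 1.82 z 47.1 yaw 2.79 t 14.575
```

move_arm:
  targets:
    - [[-0.01,0.5,0],[0,0,0.05],-0.53]

```text
time_s: 14.7
ee_pos: [510.8, -93.9, 47.2]
eef_rot: [[-0.392, -0.92, 0.005], [-0.92, 0.392, -0.003], [0.0, -0.006, -1.0]]
contact_force: [9.8, -2.9, -8.3]
opening: 20.3
grip_force: 5.0
```

```bash
python3 -c "from h import *;st()"
```

```text
r 100.2 th -1.934 Ft 10.2 Fr -0.7 j7 1.76 z 47.2 yaw 2.739 t 14.7
```

move_arm:
  targets:
    - [[-0.01,0.5,0],[0,0,0.05],-0.53]

```text
time_s: 14.82
ee_pos: [506.7, -92.4, 47.2]
eef_rot: [[-0.438, -0.899, 0.006], [-0.899, 0.438, -0.003], [0.0, -0.007, -1.0]]
contact_force: [9.9, -3.6, -8.9]
opening: 20.4
grip_force: 5.4
```

```bash
python3 -c "from h import *;st()"
```

```text
r 100.2 th -1.977 Ft 10.5 Fr -0.6 j7 1.69 z 47.2 yaw 2.689 t 14.825
```

move_arm:
  targets:
    - [[-0.01,0.4,0],[0,0,0.04],-0.53]

```text
time_s: 14.95
ee_pos: [503.2, -90.8, 47.2]
eef_rot: [[-0.473, -0.881, 0.006], [-0.881, 0.473, -0.004], [0.0, -0.007, -1.0]]
contact_force: [10.1, -5.0, -7.5]
opening: 20.3
grip_force: 5.3
```

```bash
python3 -c "from h import *;st()"
```

```text
r 100.3 th -2.016 Ft 11.2 Fr 0.2 j7 1.64 z 47.2 yaw 2.648 t 14.95
```

move_arm:
  targets:
    - [[0,0.3,0],[0,0,0.03],-0.53]

```text
time_s: 15.08
ee_pos: [500.3, -89.5, 47.2]
eef_rot: [[-0.499, -0.866, 0.005], [-0.866, 0.499, -0.004], [0.001, -0.007, -1.0]]
contact_force: [9.3, -4.4, -7.3]
opening: 19.9
grip_force: 4.9
```

```bash
python3 -c "from h import *;st()"
```

```text
r 100.4 th -2.047 Ft 10.3 Fr -0.4 j7 1.6 z 47.2 yaw 2.619 t 15.075
```

move_arm:
  targets:
    - [[0,-0.4,0],[0,0,0],-0.53]
    - [[0,0,0],[0,0,0],-0.4]
    - [[0,0,0],[0,0,0],-0.15]
    - [[0,0,0],[0,0,0],-0.1]
    - [[0,0,-2],[0,0,0],-0.1]
    - [[0,0,-3],[0,0,0],-0.1]
    - [[0,0,-3],[0,0,0],-0.1]
    - [[0,0,-2],[0,0,0],-0.1]
    - [[-1,3,0],[0,0,0.15],-0.1]
    - [[-2,4,0],[0,0,0.15],0.0]
    - [[-2,4,0],[0,0,0.15],0.1]

```text
time_s: 16.45
ee_pos: [446.5, 19.0, 147.4]
eef_rot: [[-0.828, -0.561, -0.0], [-0.561, 0.828, -0.0], [0.001, 0.0, -1.0]]
contact_force: [0.3, 1.2, -0.5]
opening: 46.9
grip_force: 0.0
```

```bash
python3 - <<'E'
from h import *
st()
c=read_camera("top");d=read_camera("side");s=get_state();print(s["ee_pos"],s["eef_rot"])
a=cv2.resize(c["image"][120:280,250:460,::-1],(525,400));b=cv2.resize(d["image"][130:230,390:470,::-1],(275,344));b=np.pad(b,((0,56),(0,0),(0,0)))
cv2.imwrite("pics/t3.png",np.hstack([a,b]))
E
```

```text
r 101.6 th 2.95 Ft -1.2 Fr -0.1 j7 1.13 z 147.4 yaw 2.166 t 16.45
[446.5670361   24.39158147 148.24145728] [[-0.82014092 -0.57216047  0.0011262 ]
 [-0.57215409  0.82013867  0.00350143]
 [-0.00292702  0.00222731 -0.99999324]]
```

View pics/t3.png

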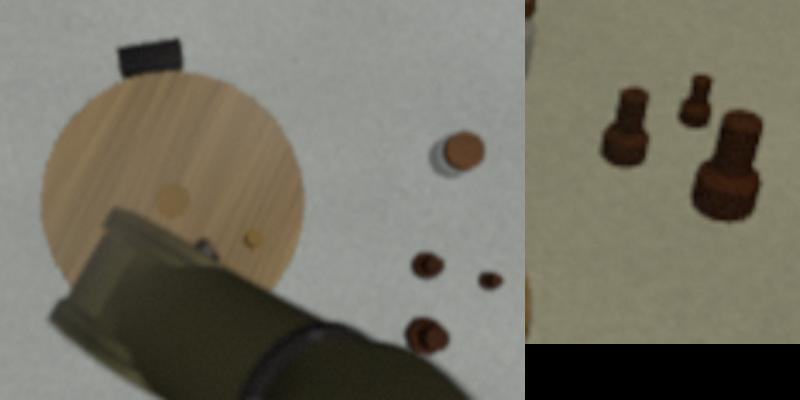

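The top crop shows the knob at (253,238), still clear of the gripper, and the middle marker at (431,265). In the side crop its stem top is at (633,95).

```bash
python3 - <<'E'
from h import *
c=dict(np.load("top0.npz"));s=dict(np.load("side0.npz"))
k=ray(c,351.2,215.2,76);print(k,np.arctan2(k[1]+.3,k[0]-546.3))
m1=ray(c,422.4,226,52);m2=ray(s,421.4,157.6,52);print(m1,m2,ray(c,420.6,226,10),ray(s,390+100.5/3.4375,130+143/3.4375,9))
print(go(468,-284,150),go(468,-284,20))
E
```

```text
[498.72899835 -88.19063111] -2.066898614868677
[ 466.65369873 -285.7259048 ] [ 469.33680909 -288.87226876] [ 467.16013166 -291.81969035] [ 469.62461609 -293.35755058]
[ 15.89 -26.52  -0.28] [ 15.92 -26.55  12.72]
```

move_arm:
  targets:
    - [[2.7,-4.49,0],[0,0,0],0.2]
    - [[2.7,-4.49,0],[0,0,0],0.2]
    - [[2.7,-4.49,0],[0,0,0],0.2]
    - [[2.7,-4.49,0],[0,0,0],0.2]
    - [[2.7,-4.49,0],[0,0,0],0.2]
    - [[2.7,-4.49,0],[0,0,0],0.2]
    - [[0,0,0],[0,0,0],0.2]
    - [[0,0,0],[0,0,0],0.2]

```text
time_s: 17.55
ee_pos: [466.0, -294.9, 147.1]
eef_rot: [[-0.824, -0.566, -0.0], [-0.566, 0.824, 0.001], [-0.0, 0.001, -1.0]]
contact_force: [-0.3, -0.0, -0.5]
opening: 51.0
grip_force: 0.0
```

```bash
python3 - <<'E'
from h import *
c=read_camera("top");d=read_camera("side");s=get_state();print(s["ee_pos"],s["eef_rot"],s["opening"])
a=cv2.resize(c["image"][190:240,310:370,::-1],(390,325));b=cv2.resize(d["image"][165:245,255:351,::-1],(390,325))
cv2.imwrite("pics/t4.png",np.hstack([a,b])); print(go(468,-289,18))
E
```

```text
[ 466.52660291 -293.77132538  147.46274609] [[-8.23001235e-01 -5.68039576e-01 -8.17463745e-05]
 [-5.68039444e-01  8.23000927e-01  8.14623291e-04]
 [-3.95460927e-04  7.16871140e-04 -9.99999665e-01]] 51.12108923040406
[-0.39  0.3  12.95]
```

View pics/t4.png

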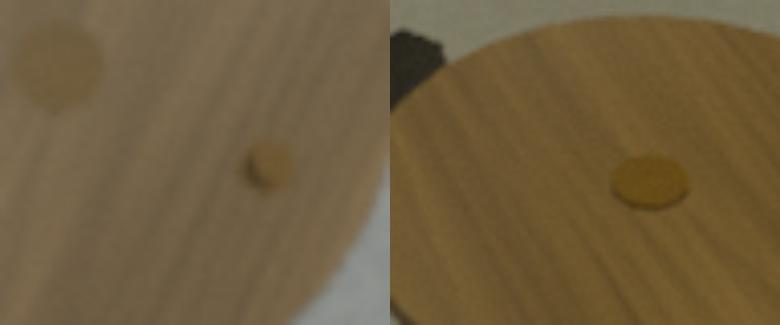

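In the top crop the knob top is at (272,163), which puts the knob near -2.05 rad, close to the felt peak at about -2.0. Now I pick up the marker.

move_arm:
  targets:
    - [[-0.39,0.3,0],[0,0,0],0.2]
    - [[0,0,3.5],[0,0,0],0.2]
    - [[0,0,3.5],[0,0,0],0.2]
    - [[0,0,3.5],[0,0,0],0.2]
    - [[0,0,2.2],[0,0,0],0.2]
    - [[0,0,0],[0,0,0],0.2]
    - [[0,0,0],[0,0,0],-1]
    - [[0,0,0],[0,0,0],-1]
    - [[0,0,0],[0,0,0],-1]
    - [[0,0,0],[0,0,0],-1]

```text
time_s: 18.9
ee_pos: [469.1, -290.5, 22.1]
eef_rot: [[-0.824, -0.566, 0.003], [-0.566, 0.824, -0.001], [-0.002, -0.002, -1.0]]
contact_force: [-1.2, 1.8, 6.0]
opening: 18.9
grip_force: 58.5
```

move_arm:
  targets:
    - [[0,0,-3],[0,0,0],-1]
    - [[0,0,-4],[0,0,0],-1]
    - [[0,0,-4],[0,0,0],-1]
    - [[0,0,0],[0,0,0],-1]

```text
time_s: 19.4
ee_pos: [470.3, -291.3, 134.0]
eef_rot: [[-0.825, -0.565, 0.007], [-0.565, 0.825, -0.003], [-0.004, -0.006, -1.0]]
contact_force: [-1.0, 0.3, -1.4]
opening: 18.9
grip_force: 58.7
```

```bash
python3 - <<'E'
from h import *
c=dict(np.load("top0.npz"))
a=ray(c,297.5,139,42);b=ray(c,321.5,135.5,42);C=np.array([546.3,-.3]);m=(a+b)/2-C;e=a-b
print(a,b,np.hypot(*m),np.degrees(np.arctan2(m[1],m[0])),np.degrees(np.arctan2(-e[0],e[1])))
s=get_state();print(s["ee_pos"],s["opening"],go(660.2,15.9,130))
E
```

```text
[720.52119159  57.21494173] [729.5261083  -11.62304065] 180.20978325578272 7.363363529778433 7.452725905174993
[ 470.34176277 -291.28134487  134.03890909] 18.873872633242218 [-33.03  14.61   0.44]
```

move_arm:
  targets:
    - [[-3.3,1.46,0],[0,0,0],-1]
    - [[-3.3,1.46,0],[0,0,0],-1]
    - [[-3.3,1.46,0],[0,0,0],-1]
    - [[-3.3,1.46,0],[0,0,0],-1]
    - [[-3.3,1.46,0],[0,0,0],-1]
    - [[-3.3,1.46,0],[0,0,0],-1]
    - [[-3.3,1.46,0],[0,0,0],-1]
    - [[-3.3,1.46,0],[0,0,0],-1]
    - [[-3.3,1.46,0],[0,0,0],-1]
    - [[-3.3,1.46,0],[0,0,0],-1]
    - [[0,0,0],[0,0,0],-1]
    - [[0,0,0],[0,0,0],-1]

```text
time_s: 20.9
ee_pos: [656.8, 15.4, 129.5]
eef_rot: [[-0.825, -0.566, -0.002], [-0.566, 0.825, -0.002], [0.002, -0.001, -1.0]]
contact_force: [-0.7, -0.1, 0.2]
opening: 18.5
grip_force: 58.7
```

```bash
python3 - <<'E'
from h import *
c=read_camera("side");s=get_state();print(s["ee_pos"],s["eef_rot"].round(3),s["opening"],go(660.3,15.1,61))
cv2.imwrite("pics/s5.png",cv2.resize(c["image"][90:250,170:370,::-1],(750,600)))
E
```

```text
[656.78251774  14.57984796 129.59989228] [[-0.825 -0.565 -0.002]
 [-0.565  0.825 -0.002]
 [ 0.002 -0.001 -1.   ]] 18.95466537979899 [-0.34 -0.15  6.86]
```

View pics/s5.png

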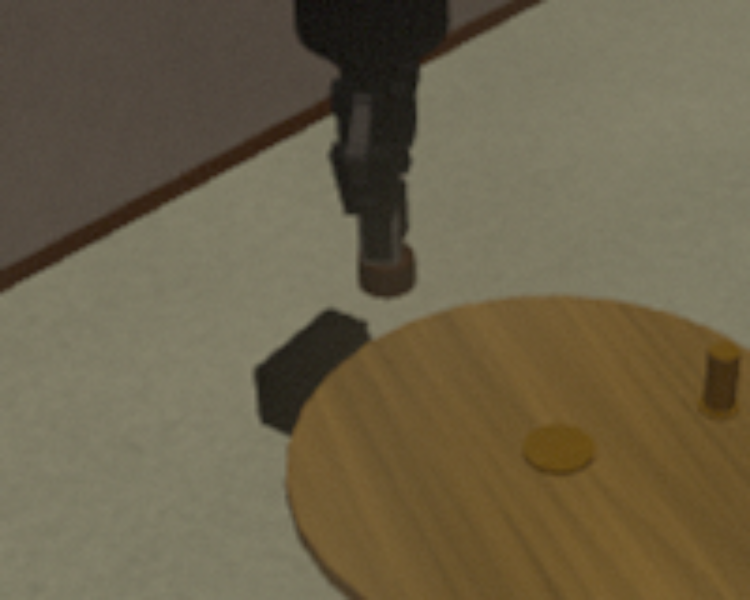

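The marker is held upright, with its foot at crop (387,290). The knob top is at crop (722,350).

move_arm:
  targets:
    - [[-0.34,-0.15,2],[0,0,0],-1]
    - [[0,0,2.4],[0,0,0],-1]
    - [[0,0,2.2],[0,0,0],-1]
    - [[0,0,0],[0,0,0],-1]

```text
time_s: 21.45
ee_pos: [659.0, 16.4, 61.1]
eef_rot: [[-0.824, -0.566, -0.005], [-0.566, 0.824, -0.001], [0.005, 0.002, -1.0]]
contact_force: [-0.2, 0.1, 0.1]
opening: 18.9
grip_force: 58.7
```

move_arm:
  targets:
    - [[0,0,0.2],[0,0,0],-1]
    - [[0,0,0],[0,0,0],-1]

```text
time_s: 21.7
ee_pos: [661.8, 17.3, 63.0]
eef_rot: [[-0.825, -0.566, 0.001], [-0.566, 0.825, 0.0], [-0.001, -0.001, -1.0]]
contact_force: [-0.0, -0.4, -0.4]
opening: 19.2
grip_force: 58.7
```

```bash
python3 - <<'E'
from h import *
s=dict(np.load("side0.npz"));k=ray(s,362.5,183.3,76);print(k,np.arctan2(k[1]+.3,k[0]-546.3));s=get_state();print(s["ee_pos"],s["contact_force"])
E
```

```text
[502.9285138  -89.01012912] -2.0255346141335515
[661.7935941   17.34749565  63.03642419] [-0.0320251  -0.40273818 -0.36819478]
```

move_arm:
  targets:
    - [[0,0,0.2],[0,0,0],-1]
    - [[0,0,0.1],[0,0,0],-1]
    - [[0,0,0],[0,0,0],-1]
    - [[0,0,0],[0,0,0],-1]

```text
time_s: 22.2
ee_pos: [661.3, 17.1, 59.4]
eef_rot: [[-0.825, -0.566, 0.0], [-0.566, 0.825, -0.0], [-0.0, -0.0, -1.0]]
contact_force: [-1.0, -0.9, -0.4]
opening: 19.0
grip_force: 58.7
```

move_arm:
  targets:
    - [[0,0,0.1],[0,0,0],-1]
    - [[0,0,0],[0,0,0],-1]
    - [[0,0,0],[0,0,0],-1]

```text
time_s: 22.58
ee_pos: [661.2, 17.1, 58.3]
eef_rot: [[-0.825, -0.566, -0.0], [-0.566, 0.825, -0.0], [0.0, -0.0, -1.0]]
contact_force: [-0.0, -0.2, -0.9]
opening: 18.5
grip_force: 58.7
```

move_arm:
  targets:
    - [[0,0,0.1],[0,0,0],-1]
    - [[0,0,0],[0,0,0],-1]
    - [[0,0,0],[0,0,0],-1]

```text
time_s: 22.95
ee_pos: [661.3, 17.1, 58.2]
eef_rot: [[-0.825, -0.566, 0.0], [-0.566, 0.825, -0.0], [-0.0, -0.001, -1.0]]
contact_force: [-2.7, -0.7, 6.2]
opening: 18.9
grip_force: 59.8
```

move_arm:
  targets:
    - [[0,0,-0.07],[0,0,0],-1]
    - [[0,0,0],[0,0,0],-0.5]
    - [[0,0,0],[0,0,0],-0.3]
    - [[0,0,0],[0,0,0],0.0]
    - [[0,0,0],[0,0,0],0.2]
    - [[0,0,-2],[0,0,0],0.2]
    - [[0,0,-4],[0,0,0],0.2]
    - [[0,0,-4],[0,0,0],0.2]
    - [[0,-5,-2],[0,0,0],0.2]
    - [[5,-3,-2],[0,0,0],0.2]
    - [[5,-3,0],[0,0,0],0.2]
    - [[5,-3,0],[0,0,0],0.2]
    - [[5,-3,0],[0,0,0],0.2]
    - [[5,-3,0],[0,0,0],0.2]
    - [[0,0,0],[0,0,0],0.2]
    - [[0,0,0],[0,0,0],0.2]

```text
time_s: 24.95
ee_pos: [568.6, -288.7, 199.3]
eef_rot: [[-0.825, -0.566, 0.002], [-0.566, 0.825, 0.001], [-0.002, -0.001, -1.0]]
contact_force: [0.5, 0.9, -0.1]
opening: 51.1
grip_force: 0.0
```

```bash
python3 - <<'E'
from h import *
c=read_camera("top");d=read_camera("side")
a=cv2.resize(c["image"][130:230,260:380,::-1],(480,400));b=cv2.resize(d["image"][150:230,230:294,::-1],(320,400))
cv2.imwrite("pics/t6.png",np.hstack([a,b]))
E
```

```text
(no output)
```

View pics/t6.png

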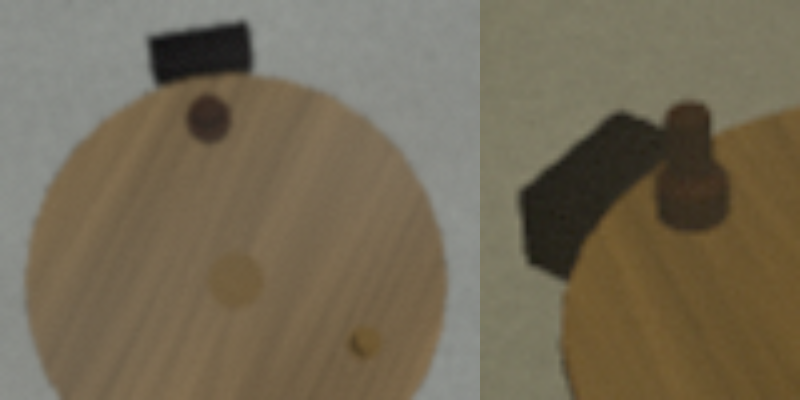

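The marker stands upright in front of the guide. In the top crop its foot is at (209,121), and in the side crop the foot is at (692,200). The knob has not moved, and is at (369,341). I check the numbers before handing in.

```bash
python3 - <<'E'
from h import *
c=dict(np.load("top0.npz"));s=dict(np.load("side0.npz"))
C=np.array([546.3,-.3]);sp=C+115*np.array([np.cos(.135),np.sin(.135)])
a=ray(c,312.25,160.2,52);b=ray(s,230+(692-480)/5,150+192/5,50);k=ray(c,352.2,215.3,76)
print(sp,a,b,np.hypot(*(a-sp)),np.hypot(*(b-sp)),np.arctan2(k[1]+.3,k[0]-546.3))
E
```

```text
[660.25365309  15.17788577] [656.28295616  15.64616562] [657.94924133  20.11281237] 3.998214618677415 5.446449682572437 -2.057076419515155
```

```bash
python3 -c "from station import *;print(finish_job())"
```

```text
the job is handed in; nothing more can be done
None
```

The job is handed in, but the judge gave no verdict. The platter's high spot is left on the guide, about 0.05 rad from the heaviest drag I felt. The middle-sized marker stands upright about 5 mm from the spot, and I kept the arm clear of the jar, bowl and pot.

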